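Stop the casting plate rocking

ROBOT

A 6-joint arm with a two-finger parallel gripper is mounted at the origin on the work surface. World frame = base frame: x ahead of the robot, y to its left, z up, the work surface at z = 0. Lengths are in m, angles in rad, forces in N, time in s.
With the tool pointing down it reaches from about 0.375 to 0.9 m from the base axis. Payload 3.1 kg.
Tool frame: the origin (TCP) lies between the finger pads; the fingertips stand 19 mm ahead of it and the grasp point (between the pads) is the TCP; z points along the fingers, y is the direction in which the jaws open and shut (so a half turn about z gives the same grasp; the last joint's range is limited). The gripper opens to 87 mm and grips with 3 to 60 N. Pads are 19 mm wide; open, the fingers measure 117 mm over their backs; the gripper's body (75 mm by 190 mm) begins 51 mm behind the grasp point.
Start: joints at [0.944, 0.527, 1.433, -0, 1.181, -0.178], TCP at [0.271, 0.563, 0.242] pointing down, gripper open.
Joint ranges: [-3.08, 3.08], [-0.75, 2.2], [0.22, 2.44], [-1.43, 4.57], [0, 2.65], [-2.85, 2.85]. Speed limits (rad/s): [2.79, 2.79, 3.14, 3.14, 3.14, 3.14].

INTERFACE

Orientations are given as a unit quaternion [x, y, z, w].
In Python, from rig import robot gives the robot as it stands.
- The arm moves only by the tool apply_moves, never from a script. Its argument "series" is a list of rows, each a list of 7 numbers: the shift along the tool's x, y, z in cm, then the turn, a rotation vector about the tool's x, y, z in degrees, then the opening, from 0 (shut) to 1 (fully open). In form: [[dx, dy, dz, rx, ry, rz, grip], ...]. A call has 1 to 5 rows; each row is the pose to reach, as a shift and turn from the pose commanded when the call began, along the tool's axes at that moment; what a row does not reach only later rows make up. A row lasts 1/12 s, in which the tool goes at most 41.7 mm and 7.16 degrees, less where a joint would pass 70% of its speed; a pose out of reach is approached as far as the arm can. A call with a gripper value outside its range is refused whole. The fingers move at their own pace and stop on an object; "newtons" is the grip in N (left out, the last holds). Time passes only in rows, so rows that repeat a pose let the fingers close. It gives the time, the measured TCP pose, the force and the opening at its end, in the units of the state.
- robot.get_obs(): the state, without advancing time (a new reading comes with each control period).
- robot.camera(name): name is "scene" or "side" or "wrist"; returns the picture (384x512x3 uint8, red, green, blue); there is no depth.
- robot.camera_params(name): a dict with "mtx" (3x3 intrinsics, pixels), "D" ([k1, k2, p1, p2, k3] as OpenCV has them; the pictures are not rectified), "origin" and "rotation" of the camera in the world. Camera axes: x right, y down, z forward; pixel columns grow to the right and rows downward; lengths in m; the calibration is good to about 2 mm. A picture is of the moment at which its call begins: read the wrist's pose just before it. camera_params takes no time and is no camera call; for the wrist camera it gives the pose at the moment of the call.
- robot.hand_in(): hands the job in, once; it reports no verdict.
The state is a dict: "time": time; "q": joint angles; "joint_velocities": joint speeds; "joint_torque": joint torques, N m; "position": TCP position; "tool_rot": TCP orientation; "ft_force": force on the tool from outside, world axes, zero at the start; "moment": the same for the moment, N m; "grip_width": finger opening in m.
Only numpy, scipy, OpenCV 4.12 (cv2) and the standard library are available. Lean on these libraries where they do the work, as an engineer would, in place of code of your own. Each camera call takes 0.05 s, during which the arm holds its last target. There are 200 camera calls.

TASK

The steel casting plate under the plaster mould rocks on one corner: press down on its corners with the fingertips until you find the one that gives. With a fingertip, push that corner's wedge shim in under the plate until it is snug and the plate stands level and does not rock, but do not force it so far that the corner is jacked up; then take the finger off it and press down on that corner from above once more to check that it is firm. Grip and lift nothing, do not shove the plate about, and leave the other three shims and everything else on the bench as they are.

Things in the scene. Friction and masses are not known exactly. Their poses are not given: they have to be found in the camera images.
- plate: steel casting plate 190 (x) x 230 (y) x 10 mm, 4 kg with the plaster mould fixed on its middle (90 x 111 mm, 50 mm high). Origin: centre of the plate's underside, 28 mm above the bench; x far, y left, z up. It stands loose, by its shims, on four bearer blocks under it, one too thin: 3 to 5 N on that corner tips it down about 4 mm, and it comes back; the other corners are solid
- corner_1 (a point): point on the plate's top face where its near left corner is to be pressed, 20 mm in from both edges (38 mm above the bench while the plate is level)
- corner_2 (a point): point on the plate's top face where its near right corner is to be pressed, 20 mm in from both edges (38 mm above the bench while the plate is level)
- corner_3 (a point): point on the plate's top face where its far right corner is to be pressed, 20 mm in from both edges (38 mm above the bench while the plate is level)
- corner_4 (a point): point on the plate's top face where its far left corner is to be pressed, 20 mm in from both edges (38 mm above the bench while the plate is level)
- shim_1_tail (a point): centre of the outer end face (28 mm wide, 17 mm high, top level with the plate's underside) of the near left shim, a beech wedge sticking out 48 mm from the plate's left edge by corner 1; pushed level, square to that edge (plate's -y). Its own y points outwards
- shim_2_tail (a point): centre of the outer end face (28 mm wide, 17 mm high, top level with the plate's underside) of the near right shim, a beech wedge sticking out 48 mm from the plate's right edge by corner 2; pushed level, square to that edge (plate's +y). Its own y points outwards
- shim_3_tail (a point): centre of the outer end face (28 mm wide, 17 mm high, top level with the plate's underside) of the far right shim, a beech wedge sticking out 48 mm from the plate's right edge by corner 3; pushed level, square to that edge (plate's +y). Its own y points outwards
- shim_4_tail (a point): centre of the outer end face (28 mm wide, 17 mm high, top level with the plate's underside) of the far left shim, a beech wedge sticking out 48 mm from the plate's left edge by corner 4; pushed level, square to that edge (plate's -y). Its own y points outwards
- shim_1 (a joint): how far the near left shim is pushed in, m: 0 at the start, at most 0.042. It runs in guides under the plate and only slides in or out; it thickens outwards (1 in 8), slides at about 1.5 N while free, resists more and more (past 5 N) once tight on its bearer, and stays where left. A shim under a solid corner is tight already
- shim_2 (a joint): how far the near right shim is pushed in, m: 0 at the start, at most 0.042. It runs in guides under the plate and only slides in or out; it thickens outwards (1 in 8), slides at about 1.5 N while free, resists more and more (past 5 N) once tight on its bearer, and stays where left. A shim under a solid corner is tight already
- shim_3 (a joint): how far the far right shim is pushed in, m: 0 at the start, at most 0.042. It runs in guides under the plate and only slides in or out; it thickens outwards (1 in 8), slides at about 1.5 N while free, resists more and more (past 5 N) once tight on its bearer, and stays where left. A shim under a solid corner is tight already
- shim_4 (a joint): how far the far left shim is pushed in, m: 0 at the start, at most 0.042. It runs in guides under the plate and only slides in or out; it thickens outwards (1 in 8), slides at about 1.5 N while free, resists more and more (past 5 N) once tight on its bearer, and stays where left. A shim under a solid corner is tight already
- pot: leave alone: small open white plastic pot, 48 mm across, 50 mm tall; origin under its centre
- sanding_block: leave alone: cork sanding block 65 x 38 x 22 mm; origin under its centre
- knife: leave alone: palette knife (spatula), 200 mm long, lying flat in front of the plate
- brush: leave alone: flat brush, 190 mm long, lying flat to the left
- bust: leave alone: little plaster bust on a 50 mm square wooden foot, 104 mm tall; origin under its centre
- jar: leave alone: amber glass jar with steel lid, 56 mm across, 85 mm tall; origin under its centre
- mallet: leave alone: wooden mallet lying on the bench at the right, head 60 mm across

How it is judged:
By the outcome, as a careful person would: the job done as asked, in the order asked, and still so for the second after the job is handed in, with the robot touching nothing.
It also fails if it takes over 61 s, if anything falls off the work surface, if the arm or the gripper's body presses on something with over 40 N, if the wrist force passes 120 N, or if a joint passes its speed limit or range.

## Working session

There is one attempt and no reset: what is moved stays moved. The work goes in short steps, Python scripts to look and compute and a tool call to move; the robot and the scene stay as the last step left them, time stands still between calls to the robot, and variables do not carry over. Pictures are saved under pics/ and viewed, about 8 in all and at most 12, crops included, and the job is handed in when it is done.

Besides the shell and the picture viewer there is one more tool, called as a command line: name --pt "numbers of a row" for each row, then --argument value for the rest. apply_moves: Moves the arm, as the interface text tells. Its arguments: {"type":"object","properties":{"series":{"type":"array"},"newtons":{"type":"number"}},"required":["series"]}

```bash
ls; mkdir -p pics; python3 - <<'E'
from rig import robot
import cv2
o=robot.get_obs();print({k:(v if not hasattr(v,'round') else v) for k,v in o.items()})
for n in("scene","side"):
    cv2.imwrite(f"pics/{n}0.png",robot.camera(n)[:,:,::-1]); p=robot.camera_params(n);print(n,p)
E
```

```text
pics
{'time': 0.0, 'q': array([ 9.43495886e-01,  5.28431891e-01,  1.43389437e+00, -1.16707915e-05,
        1.18135826e+00, -1.78522572e-01]), 'joint_velocities': array([-0.00029098, -0.00010382,  0.00011834,  0.00010767,  0.00016827,
        0.00087164]), 'joint_torque': array([ 4.55192840e-04, -4.40038705e+01, -1.76589847e+01,  6.33199629e-02,
        5.81745955e-02, -1.44548021e-04]), 'position': array([0.27075027, 0.56255904, 0.24059515]), 'tool_rot': array([ 2.22508370e-01,  9.74930219e-01, -9.64294469e-04, -4.05144807e-04]), 'ft_force': array([-0.10727964,  0.01576737, -0.0958232 ]), 'moment': array([-0.00834629, -0.03825138,  0.02871574]), 'grip_width': 0.08703993639011944}
scene {'mtx': array([[358.38453869,   0.        , 259.6892755 ],
       [  0.        , 358.38453869, 191.05719249],
       [  0.        ,   0.        ,   1.        ]]), 'D': array([-0.04251802,  0.        ,  0.        ,  0.        ,  0.        ]), 'origin': array([1.11127129, 0.77785645, 0.75194741]), 'rotation': array([ 0.23941256,  0.84976928, -0.45026652, -0.13354344])}
side {'mtx': array([[384.57523002,   0.        , 255.99250857],
       [  0.        , 384.57523002, 197.01178539],
       [  0.        ,   0.        ,   1.        ]]), 'D': array([-0.05655235,  0.        ,  0.        ,  0.        ,  0.        ]), 'origin': array([ 0.0367257 , -0.71970791,  0.78777499]), 'rotation': array([ 0.85977077, -0.31380064,  0.12959982, -0.38148036])}
```

View pics/scene0.png

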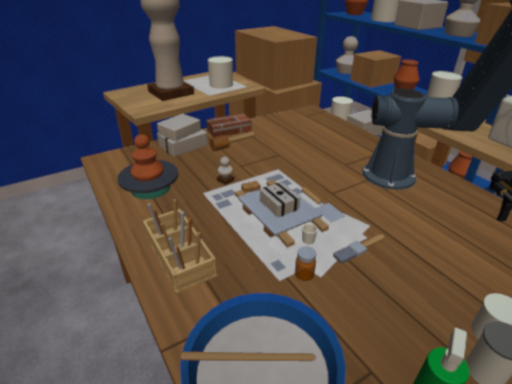

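View pics/side0.png

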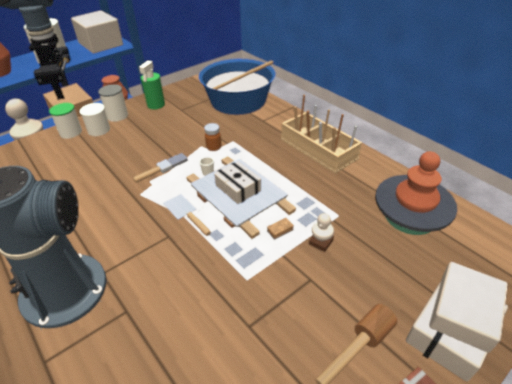

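```bash
python3 - <<'E'
import cv2
a=cv2.imread('pics/side0.png')[145:245,170:310];cv2.imwrite('pics/side_c.png',cv2.resize(a,None,fx=5.5,fy=5.5,interpolation=cv2.INTER_CUBIC))
a=cv2.imread('pics/scene0.png')[170:280,225:365];cv2.imwrite('pics/scene_c.png',cv2.resize(a,None,fx=5,fy=5,interpolation=cv2.INTER_CUBIC))
E
```

```text
(no output)
```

View pics/side_c.png

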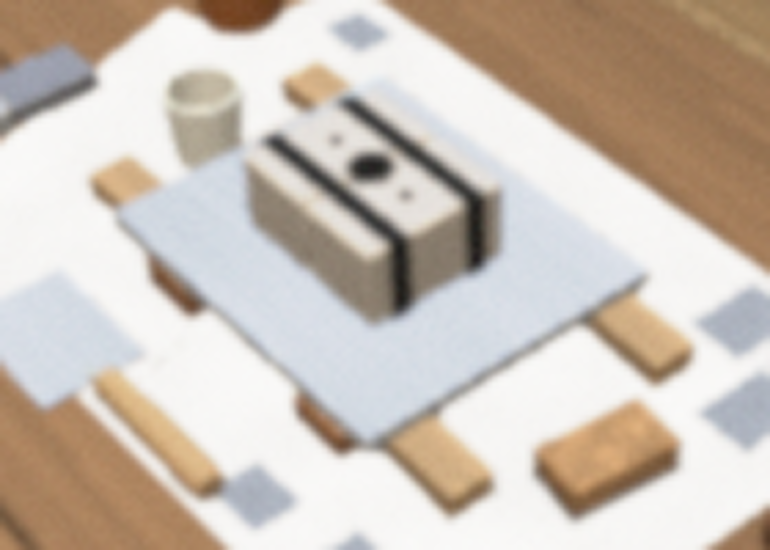

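View pics/scene_c.png

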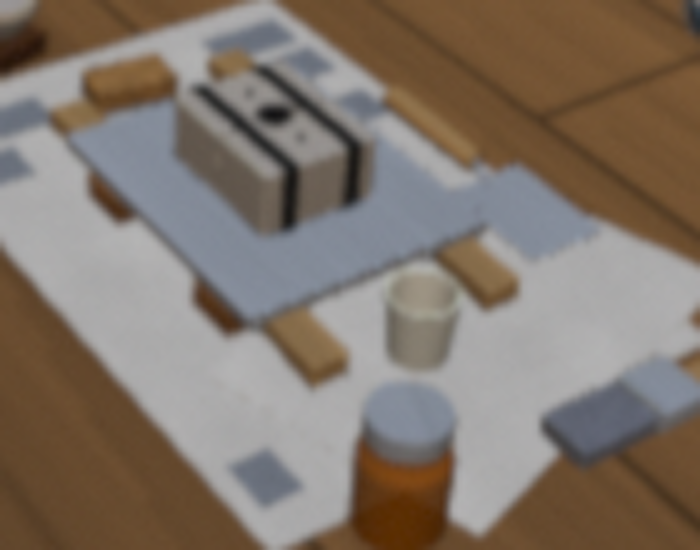

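```bash
cat > h.py <<'E'
import numpy as np, cv2
from scipy.spatial.transform import Rotation as R
from scipy.optimize import least_squares
from rig import robot
def ray(cam,uv,z):
    p=robot.camera_params(cam)
    n=cv2.undistortPoints(np.array([[uv]],float),p['mtx'],p['D'])[0,0]
    d=R.from_quat(p['rotation']).apply([n[0],n[1],1]); o=p['origin']
    return o+d*(z-o[2])/d[2]
def proj(cam,X):
    p=robot.camera_params(cam);r=R.from_quat(p['rotation']).inv()
    return cv2.projectPoints(r.apply(np.atleast_2d(X)-p['origin']),np.zeros(3),np.zeros(3),p['mtx'],p['D'])[0][:,0]
E
python3 - <<'E'
from h import *
s=lambda u,v:(170+(u+.5)/5.5-.5,145+(v+.5)/5.5-.5)
c=lambda u,v:(225+(u+.5)/5-.5,170+(v+.5)/5-.5)
L={1:(-95,115),2:(-95,-115),3:(95,-115),4:(95,115)}
obs=[]
for k,uv in {1:(118,210),2:(372,441),3:(647,273),4:(385,80)}.items(): obs.append((k,ray('side',s(*uv),.038)))
for k,uv in {3:(67,134),4:(250,322),1:(487,203)}.items(): obs.append((k,ray('scene',c(*uv),.038)))
def f(p):
    r=R.from_euler('z',p[2]).as_matrix()[:2,:2]
    return np.concatenate([p[:2]+r@(np.array(L[k])/1e3)-X[:2] for k,X in obs])
q=least_squares(f,[.5,0,0]);p=q.x
print('pose',p[:2],np.degrees(p[2]));print((f(p)*1e3).round(1).reshape(-1,2))
r=R.from_euler('z',p[2]).as_matrix()[:2,:2]
loc=lambda X:((r.T@(X[:2]-p[:2]))*1e3).round(1)
for n,uv in {'s2 L':(450,490),'s2 R':(492,472),'s3L':(655,362),'s3R':(692,345)}.items(): print(n,loc(ray('side',s(*uv),.028)))
for n,uv in {'s4L':(313,367),'s4R':(346,350),'s1L':(486,290),'s1R':(517,278)}.items(): print(n,loc(ray('scene',c(*uv),.028)))
for n,uv,z in [('pot',(425,290),.05),('jar',(408,405),.085)]:X=ray('scene',c(*uv),z);print(n,loc(X),X)
X=ray('side',s(203,92),.05);print('pot',loc(X))
X=ray('side',(321,218),.1);print('bust top',loc(X),X)
X=ray('side',s(605,440),.022);print('cork',loc(X))
for k in L: print(k,(p[:2]+r@(np.sign(L[k])*[75,95])/1e3).round(4))
np.save('pose.npy',p)
E
```

```text
pose [ 0.53271658 -0.01928193] 1.1844102104095355
[[-6.3 -1.9]
 [-1.4 -2.5]
 [ 3.7 -0.5]
 [-0.4  4.9]
 [ 1.7 -3.8]
 [-4.5 -5.3]
 [ 7.1  9.2]]
s2 L [ -80.3 -155.2]
s2 R [ -57.4 -159.8]
s3L [  54.9 -158.1]
s3R [  77.9 -161.9]
s4L [ 84.3 164.5]
s4R [ 58.4 163. ]
s1L [-50.8 165.5]
s1R [-75.5 167. ]
pot [  0.4 164.2] [0.52976516 0.14493527 0.05      ]
jar [ 99.4 264.9] [0.62661594 0.24759989 0.085     ]
pot [  0.3 159.2]
bust top [  42.4 -281.6] [ 0.58091579 -0.29992003  0.1       ]
cork [   2.2 -176.8]
1 [0.4558 0.0741]
2 [ 0.4597 -0.1158]
3 [ 0.6097 -0.1127]
4 [0.6057 0.0772]
```

```bash
cat >> h.py <<'E'
def go(x,y,z,yaw):
    """tool-frame shift (cm) and rotvec (deg) to TCP xyz, pointing down, tool y along plate x rotated by yaw deg"""
    o=robot.get_obs();T=R.from_quat(o['tool_rot'])
    c=np.cos(np.radians(yaw));s=np.sin(np.radians(yaw))
    G=[R.from_matrix(np.array([[k*-s*-1,k*c,0],[k*c*-1*-1,k*s,0],[0,0,-1]])) for k in (1,-1)]
    for g in G:
        if np.linalg.det(g.as_matrix())<.9: print('bad')
        print('shift',T.inv().apply(np.array([x,y,z])-o['position'])*100,'rot',np.degrees((T.inv()*g).as_rotvec()).round(2))
    print('t',o['time'],'q6',o['q'][5],'pos',o['position'].round(4),'f',o['ft_force'].round(2))
E
python3 - <<'E'
from h import *
go(.53,-.02,.24,0)
o=robot.get_obs();T=R.from_quat(o['tool_rot']);p=robot.camera_params('wrist')
print(p['mtx'],T.inv().apply(p['origin']-o['position']),T.inv().as_matrix()@R.from_quat(p['rotation']).as_matrix())
print(T.as_matrix().round(3))
E
```

```text
shift [-48.63417823 -41.24483443   0.12670729] rot [-1.100e-01  4.000e-02  6.429e+01]
shift [-48.63417823 -41.24483443   0.12670729] rot [-5.0000e-02 -1.2000e-01 -1.1571e+02]
t 0.1 q6 -0.1785017577617468 pos [0.2708 0.5626 0.2407] f [ 0.55 -0.6   0.37]
[[302.64378627   0.         255.86833203]
 [  0.         302.64378627 186.59557383]
 [  0.           0.           1.        ]] [ 0.07310508 -0.00089676 -0.14330596] [[ 2.28533866e-05 -9.63657282e-01 -2.67141614e-01]
 [ 9.99999795e-01 -1.48962837e-04  6.22899972e-04]
 [-6.40056267e-04 -2.67141574e-01  9.63657081e-01]]
[[-0.901  0.434 -0.001]
 [ 0.434  0.901 -0.002]
 [ 0.    -0.002 -1.   ]]
```

apply_moves --pt "-4 -3 -0.5 0 0 7 0" --pt "-8 -6 -1 0 0 14 0" --pt "-11 -9 -1.5 0 0 21 0" --pt "-14 -11 -2 0 0 28 0" --pt "-17 -13.5 -2.5 0 0 35 0"

```text
time: 0.52
position: [0.3615, 0.3753, 0.265]
tool_rot: [0.508, 0.862, -0.0, -0.0]
ft_force: [0.9, -0.6, -0.5]
grip_width: 0.0616
```

```bash
sed -i 's/\[\[k\*-s\*-1,k\*c,0\],\[k\*c\*-1\*-1,k\*s,0\]/[[-k*s,k*c,0],[k*c,k*s,0]/' h.py; python3 - <<'E'
from h import *
go(.53,.05,.30,0)
E
```

```text
shift [-36.61968015  -1.02581359  -3.49146096] rot [-4.000e-02  2.000e-02  2.899e+01]
shift [-36.61968015  -1.02581359  -3.49146096] rot [-3.0000e-02 -6.0000e-02 -1.5101e+02]
t 0.5167 q6 0.08359458861271203 pos [0.3615 0.3753 0.265 ] f [ 0.87 -0.65 -0.49]
```

apply_moves --pt "-4.1 0 -0.5 0 0 7 0" --pt "-8.2 0 -1 0 0 14 0" --pt "-12.3 -0.3 -1.5 0 0 21 0" --pt "-16.4 -0.5 -2 0 0 26 0" --pt "-20.5 -0.6 -2.5 0 0 29 0"

```text
time: 0.93
position: [0.4564, 0.1933, 0.2902]
tool_rot: [0.707, 0.708, -0.0, -0.0]
ft_force: [0.7, -0.6, 0.1]
grip_width: 0.0284
```

```bash
python3 - <<'E'
from h import *
go(.53,.05,.30,0)
E
```

```text
shift [-14.34039926   7.34606977  -0.98314728] rot [-0.05  0.01  0.07]
shift [-14.34039926   7.34606977  -0.98314728] rot [-1.0000e-02 -8.0000e-02 -1.7993e+02]
t 0.9333 q6 0.17355989517036258 pos [0.4564 0.1933 0.2902] f [ 0.7  -0.64  0.14]
```

apply_moves --pt "-3.5 1.8 -0.3 0 0 0 0" --pt "-7 3.6 -0.5 0 0 0 0" --pt "-10.5 5.4 -0.8 0 0 0 0" --pt "-14.3 7.3 -1 0 0 0 0" --pt "-14.3 7.3 -1 0 0 0 0"

```text
time: 1.35
position: [0.5343, 0.0461, 0.3005]
tool_rot: [0.708, 0.707, 0.0, 0.003]
ft_force: [-0.2, -0.1, -1.2]
grip_width: 0.0018
```

```bash
python3 - <<'E'
from h import *
robot.camera('side')
p=robot.camera_params('wrist');o=robot.get_obs()
im=robot.camera('wrist')[:,:,::-1];cv2.imwrite('pics/w0.png',im)
cv2.imwrite('pics/w0b.png',cv2.resize(im,(800,600),interpolation=cv2.INTER_CUBIC))
print(o['position'],np.abs(o['joint_velocities']).max(),p['origin'],robot.camera_params('wrist')['origin'],p['D'])
np.savez('w0.npz',**p)
E
```

```text
[0.53214647 0.04890986 0.30005799] 0.06706854701391543 [0.53137776 0.12121521 0.44329302] [0.52991691 0.12308219 0.4430504 ] [-0.01015036  0.          0.          0.          0.        ]
```

View pics/w0b.png

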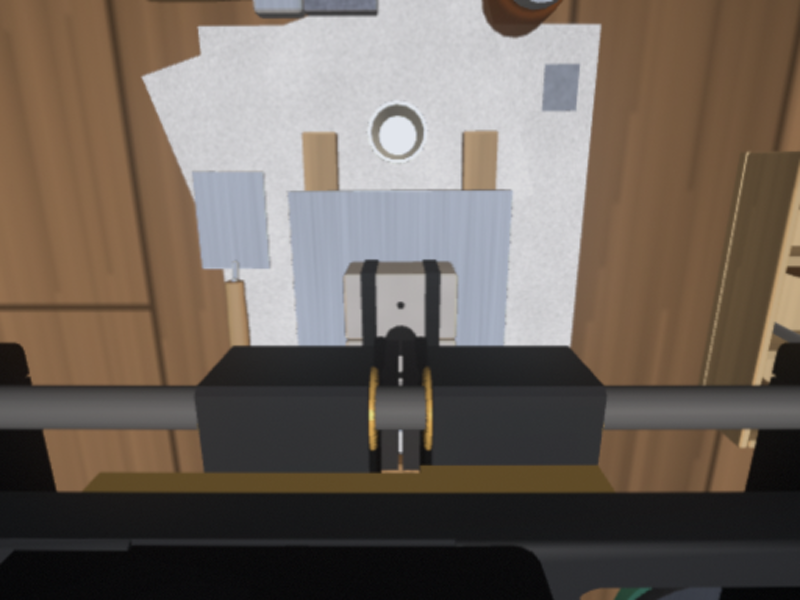

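```bash
python3 - <<'E'
from h import *
import h
p=dict(np.load('w0.npz'))
class F: 
    def camera_params(s,n): return p
h.robot=F()
for n,uv,z in [('c1',(289,191),.038),('c4',(511.5,190),.038),('s1a',(302,132),.028),('s1b',(337,132),.028),('s4a',(462,131),.028),('s4b',(497,131),.028),('pot',(397,132),.05),('mouldL',(345,263),.088),('mouldR',(456,263),.088)]:
    print(n,ray('w',((uv[0]+.5)*.64-.5,(uv[1]+.5)*.64-.5),z).round(4))
E
```

```text
c1 [0.4389 0.097  0.038 ]
c4 [0.6259 0.0976 0.038 ]
s1a [0.4505 0.1446 0.028 ]
s1b [0.4797 0.1445 0.028 ]
s4a [0.584  0.1453 0.028 ]
s4b [0.6132 0.1453 0.028 ]
pot [0.5298 0.1433 0.05  ]
mouldL [0.4899 0.0458 0.088 ]
mouldR [0.575  0.0457 0.088 ]
```

apply_moves --pt "0.6 -1.6 3.7 0 0 0 0" --pt "1.2 -3.2 7.4 0 0 0 0" --pt "1.8 -4.8 11.1 0 0 0 0" --pt "2.4 -6.4 14.8 0 0 0 0" --pt "2.8 -7.3 18.6 0 0 0 0"

```text
time: 1.87
position: [0.4534, 0.0823, 0.1134]
tool_rot: [0.705, 0.71, -0.001, -0.001]
ft_force: [1.0, -0.3, -0.7]
grip_width: 0.0001
```

apply_moves --pt "0 0 2.5 0 0 0 0" --pt "0 0 4.3 0 0 0 0" --pt "0 0 5.0 0 0 0 0" --pt "0 0 5.0 0 0 0 0" --pt "0 0 5.0 0 0 0 0"

```text
time: 2.28
position: [0.4568, 0.081, 0.0645]
tool_rot: [0.705, 0.709, -0.0, -0.0]
ft_force: [0.4, -0.3, 0.5]
grip_width: 0.001
```

apply_moves --pt "-0.3 0 0.3 0 0 0 0" --pt "-0.3 0 0.6 0 0 0 0" --pt "-0.3 0 0.7 0 0 0 0" --pt "-0.3 0 0.8 0 0 0 0" --pt "-0.3 0 0.85 0 0 0 0"

```text
time: 2.7
position: [0.4574, 0.0771, 0.0568]
tool_rot: [0.705, 0.709, 0.0, 0.001]
ft_force: [-2.1, -0.1, 13.3]
grip_width: 0.0004
```

apply_moves --pt "0 0 0.05 0 0 0 0" --pt "0 0 0.1 0 0 0 0" --pt "0 0 0.1 0 0 0 0"

```text
time: 2.95
position: [0.4574, 0.0771, 0.0567]
tool_rot: [0.705, 0.709, 0.001, 0.001]
ft_force: [-1.9, -0.7, 17.3]
grip_width: 0.0004
```

apply_moves --pt "0 0 -1.5 0 0 0 0" --pt "0 3.5 -2 0 0 0 0" --pt "0 7.5 -2 0 0 0 0" --pt "0 11.5 -2 0 0 0 0" --pt "0 15 -1.5 0 0 0 0"

```text
time: 3.37
position: [0.6105, 0.0779, 0.0717]
tool_rot: [0.705, 0.709, 0.002, 0.002]
ft_force: [0.9, 0.2, 0.6]
grip_width: 0.0006
```

apply_moves --pt "0 0 0.5 0 0 0 0" --pt "0 0 0.9 0 0 0 0" --pt "0 0 1.1 0 0 0 0" --pt "0 0 1.1 0 0 0 0"

```text
time: 3.7
position: [0.6045, 0.0782, 0.0578]
tool_rot: [0.705, 0.709, -0.001, -0.002]
ft_force: [-0.0, 0.4, -0.9]
grip_width: 0.0004
```

apply_moves --pt "0 0 0.1 0 0 0 0" --pt "0 0 0.15 0 0 0 0" --pt "0 0 0.2 0 0 0 0" --pt "0 0 0.2 0 0 0 0"

```text
time: 4.03
position: [0.6054, 0.0782, 0.0573]
tool_rot: [0.705, 0.709, -0.001, -0.001]
ft_force: [-2.7, 0.6, 4.3]
grip_width: 0.0004
```

apply_moves --pt "0 0 0.05 0 0 0 0" --pt "0 0 0.1 0 0 0 0" --pt "0 0 0.1 0 0 0 0"

```text
time: 4.28
position: [0.6054, 0.0782, 0.0571]
tool_rot: [0.705, 0.709, -0.001, -0.001]
ft_force: [-4.5, -0.8, 9.6]
grip_width: 0.0003
```

apply_moves --pt "0 0 -1.5 0 0 0 0" --pt "-4 0.2 -2 0 0 0 0" --pt "-8 0.2 -2 0 0 0 0" --pt "-12 0.2 -2 0 0 0 0" --pt "-16 0.2 -2 0 0 0 0"

```text
time: 4.7
position: [0.6099, -0.0832, 0.0762]
tool_rot: [0.705, 0.709, 0.0, 0.001]
ft_force: [-0.2, -0.5, 0.3]
grip_width: 0.0001
```

apply_moves --pt "-3 0 0.5 0 0 0 0" --pt "-3 0 1.2 0 0 0 0" --pt "-3 0 1.8 0 0 0 0" --pt "-3 0 1.8 0 0 0 0"

```text
time: 5.03
position: [0.6098, -0.1123, 0.0572]
tool_rot: [0.705, 0.709, -0.0, 0.0]
ft_force: [-0.2, -0.1, 0.7]
grip_width: 0.0005
```

apply_moves --pt "0 -0.2 0.1 0 0 0 0" --pt "0 -0.2 0.2 0 0 0 0" --pt "0 -0.2 0.25 0 0 0 0" --pt "0 -0.2 0.25 0 0 0 0"

```text
time: 5.37
position: [0.609, -0.1111, 0.0569]
tool_rot: [0.704, 0.71, 0.0, 0.002]
ft_force: [-1.3, -2.8, 8.4]
grip_width: 0.0003
```

apply_moves --pt "0 0 -1.5 0 0 0 0" --pt "0 -4 -2 0 0 0 0" --pt "0 -8 -2 0 0 0 0" --pt "0 -12 -2 0 0 0 0" --pt "-0.2 -15.2 -1.7 0 0 0 0"

```text
time: 5.78
position: [0.4521, -0.1116, 0.0727]
tool_rot: [0.704, 0.71, -0.0, -0.002]
ft_force: [-0.1, 1.0, 0.1]
grip_width: 0.0005
```

apply_moves --pt "0 0 0.6 0 0 0 0" --pt "0 0 1.2 0 0 0 0" --pt "0 0 1.5 0 0 0 0" --pt "0 0 1.5 0 0 0 0"

```text
time: 6.12
position: [0.4574, -0.1145, 0.0566]
tool_rot: [0.705, 0.709, 0.0, 0.0]
ft_force: [0.1, -0.1, -0.4]
grip_width: 0.0004
```

apply_moves --pt "0 0 0.1 0 0 0 0" --pt "0 0 0.2 0 0 0 0" --pt "0 0 0.2 0 0 0 0"

```text
time: 6.37
position: [0.4571, -0.1149, 0.0552]
tool_rot: [0.705, 0.709, 0.0, 0.001]
ft_force: [1.6, -0.4, 1.2]
grip_width: 0.0005
```

Lower already than the others; press further to feel the give.

apply_moves --pt "0 0 0.1 0 0 0 0" --pt "0 0 0.2 0 0 0 0" --pt "0 0 0.2 0 0 0 0"

```text
time: 6.62
position: [0.4568, -0.1151, 0.0534]
tool_rot: [0.705, 0.709, 0.0, 0.001]
ft_force: [1.6, 0.5, 2.2]
grip_width: 0.0004
```

apply_moves --pt "0 0 0.1 0 0 0 0" --pt "0 0 0.2 0 0 0 0" --pt "0 0 0.2 0 0 0 0"

```text
time: 6.87
position: [0.4568, -0.1151, 0.0527]
tool_rot: [0.705, 0.709, 0.0, 0.001]
ft_force: [-0.3, 0.6, 15.7]
grip_width: 0.0005
```

apply_moves --pt "0 0 -2.5 0 0 0 0" --pt "-2 0.4 -5.5 0 0 0 0" --pt "-4.5 0.8 -8 0 0 0 0" --pt "-7 0.8 -10 0 0 0 0" --pt "-10.5 0.8 -12 0 0 0 0"

```text
time: 7.28
position: [0.4633, -0.2188, 0.1723]
tool_rot: [0.705, 0.71, -0.0, -0.001]
ft_force: [0.1, 0.2, -0.9]
grip_width: 0.0004
```

```bash
python3 - <<'E'
from h import *
robot.camera('side');robot.camera('side');robot.camera('side')
p=robot.camera_params('wrist');o=robot.get_obs()
im=robot.camera('wrist')[:,:,::-1]
cv2.imwrite('pics/w1b.png',cv2.resize(im,(800,600),interpolation=cv2.INTER_CUBIC))
print(o['time'],o['position'],np.abs(o['joint_velocities']).max(),p['origin'])
np.savez('w1.npz',**p)
E
```

```text
7.4333 [ 0.46527115 -0.22267188  0.17274788] 0.08552054820536789 [ 0.46401966 -0.15004411  0.31581015]
```

View pics/w1b.png

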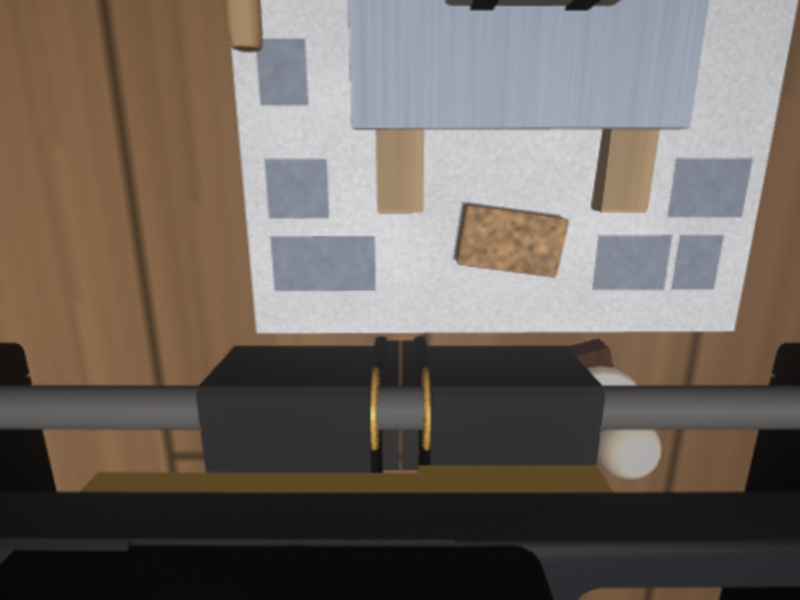

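```bash
python3 - <<'E'
from h import *
import h
go(.466,-.210,.10,0)
p=dict(np.load('w1.npz'))
class F: 
    def camera_params(s,n): return p
h.robot=F()
for n,uv,z in [('s2a',(378,213),.028),('s2b',(424,213),.028),('edgeL',(353,128),.038),('edgeR',(690,128),.038),('corkL',(464,204),.022),('corkL2',(457,264),.022),('bustfoot',(602,341),.02),('bustfootL',(575,352),.02),('busthead',(630,450),.09)]:
    print(n,ray('w',((uv[0]+.5)*.64-.5,(uv[1]+.5)*.64-.5),z).round(4))
E
```

```text
shift [1.02047406 0.22484358 7.13670623] rot [-0.02 -0.02  0.16]
shift [1.02047406 0.22484358 7.13670623] rot [ 3.0000e-02 -3.0000e-02 -1.7984e+02]
t 7.4833 q6 -0.6640918922024709 pos [ 0.4638 -0.2202  0.1714] f [-0.59  0.59  0.04]
s2a [ 0.452  -0.1811  0.028 ]
s2b [ 0.4798 -0.181   0.028 ]
edgeL [ 0.439 -0.133  0.038]
edgeR [ 0.6276 -0.1323  0.038 ]
corkL [ 0.5046 -0.1761  0.022 ]
corkL2 [ 0.5015 -0.2138  0.022 ]
bustfoot [ 0.6011 -0.267   0.02  ]
bustfootL [ 0.5837 -0.2749  0.02  ]
busthead [ 0.5918 -0.3035  0.09  ]
```

apply_moves --pt "1 0.2 3.5 0 0 0 0" --pt "1 0.2 7 0 0 0 0" --pt "1 0.2 10.5 0 0 0 0" --pt "1 0.2 13 0 0 0 0" --pt "1 0.2 13.8 0 0 0 0"

```text
time: 7.9
position: [0.4627, -0.2059, 0.0289]
tool_rot: [0.705, 0.709, -0.001, -0.006]
ft_force: [-0.1, 0.1, 1.3]
grip_width: 0.0007
```

apply_moves --pt "0 0 0 0 0 0 0" --pt "0.5 0 0 0 0 0 0" --pt "1 0 0 0 0 0 0" --pt "1 0 0 0 0 0 0"

```text
time: 8.23
position: [0.4665, -0.1986, 0.0346]
tool_rot: [0.705, 0.709, 0.0, 0.0]
ft_force: [-1.0, 0.1, 0.2]
grip_width: 0.0004
```

apply_moves --pt "0.4 0 0 0 0 0 0" --pt "0.8 0 0 0 0 0 0" --pt "1.1 0 0 0 0 0 0" --pt "1.4 0 0 0 0 0 0" --pt "1.6 0 0 0 0 0 0"

```text
time: 8.65
position: [0.4669, -0.1838, 0.0337]
tool_rot: [0.705, 0.709, 0.0, 0.001]
ft_force: [1.5, -1.3, 0.0]
grip_width: 0.0003
```

apply_moves --pt "0.2 0 0 0 0 0 0" --pt "0.4 0 0 0 0 0 0" --pt "0.6 0 0 0 0 0 0" --pt "0.7 0 0 0 0 0 0"

```text
time: 8.98
position: [0.4664, -0.1766, 0.0332]
tool_rot: [0.705, 0.709, 0.0, 0.0]
ft_force: [1.2, -1.7, 1.0]
grip_width: -0.0
```

apply_moves --pt "0.2 0 0 0 0 0 0" --pt "0.4 0 0 0 0 0 0" --pt "0.6 0 0 0 0 0 0" --pt "0.7 0 0 0 0 0 0" --pt "0.7 0 0 0 0 0 0"

```text
time: 9.4
position: [0.4661, -0.1693, 0.0332]
tool_rot: [0.705, 0.709, -0.0, -0.0]
ft_force: [0.2, -0.8, 0.1]
grip_width: 0.0007
```

apply_moves --pt "0.1 0 0 0 0 0 0" --pt "0.2 0 0 0 0 0 0" --pt "0.3 0 0 0 0 0 0" --pt "0.3 0 0 0 0 0 0"

```text
time: 9.73
position: [0.4661, -0.1667, 0.0333]
tool_rot: [0.705, 0.709, -0.0, 0.0]
ft_force: [0.5, -2.0, 1.4]
grip_width: 0.0006
```

Pushed about 24 mm; smaller steps now.

apply_moves --pt "0.1 0 0 0 0 0 0" --pt "0.2 0 0 0 0 0 0" --pt "0.2 0 0 0 0 0 0"

```text
time: 9.98
position: [0.4662, -0.1647, 0.0333]
tool_rot: [0.705, 0.709, -0.0, 0.0]
ft_force: [0.4, -3.2, 1.9]
grip_width: 0.0005
```

apply_moves --pt "0.1 0 0 0 0 0 0" --pt "0.2 0 0 0 0 0 0" --pt "0.2 0 0 0 0 0 0"

```text
time: 10.23
position: [0.4663, -0.1631, 0.0334]
tool_rot: [0.705, 0.709, -0.0, 0.0]
ft_force: [-2.1, -5.4, 2.6]
grip_width: 0.0005
```

apply_moves --pt "0 0 0 0 0 0 0"

```text
time: 10.32
position: [0.4663, -0.1631, 0.0334]
tool_rot: [0.705, 0.709, -0.0, 0.0]
ft_force: [-1.6, -4.2, 3.8]
grip_width: 0.0005
```

apply_moves --pt "0.05 0 0 0 0 0 0" --pt "0.05 0 0 0 0 0 0"

```text
time: 10.48
position: [0.4663, -0.1628, 0.0335]
tool_rot: [0.705, 0.709, -0.0, 0.001]
ft_force: [-1.5, -6.1, 3.3]
grip_width: 0.0003
```

apply_moves --pt "-1.5 0 0 0 0 0 0" --pt "-3 0 0 0 0 0 0" --pt "-3 0 -3 0 0 0 0" --pt "-2.5 0 -5.5 0 0 0 0" --pt "0 -0.5 -5.8 0 0 0 0"

```text
time: 10.9
position: [0.4648, -0.1658, 0.0938]
tool_rot: [0.707, 0.707, 0.001, 0.004]
ft_force: [1.7, -0.4, -0.6]
grip_width: 0.0008
```

apply_moves --pt "3 -0.5 0 0 0 0 0" --pt "4.9 -0.5 1.5 0 0 0 0" --pt "4.9 -0.5 2.5 0 0 0 0" --pt "4.9 -0.5 2.9 0 0 0 0" --pt "4.9 -0.5 2.9 0 0 0 0"

```text
time: 11.32
position: [0.455, -0.1122, 0.0612]
tool_rot: [0.705, 0.709, -0.0, -0.002]
ft_force: [0.2, -0.5, 0.7]
grip_width: 0.0002
```

apply_moves --pt "0 0.1 0.2 0 0 0 0" --pt "0 0.1 0.4 0 0 0 0" --pt "0 0.1 0.45 0 0 0 0" --pt "0 0.1 0.45 0 0 0 0"

```text
time: 11.65
position: [0.4571, -0.1137, 0.0578]
tool_rot: [0.706, 0.709, 0.0, 0.0]
ft_force: [0.3, 0.0, 0.2]
grip_width: 0.0002
```

apply_moves --pt "0 0 0.05 0 0 0 0" --pt "0 0 0.1 0 0 0 0" --pt "0 0 0.1 0 0 0 0"

```text
time: 11.9
position: [0.457, -0.1135, 0.0568]
tool_rot: [0.705, 0.709, 0.0, 0.0]
ft_force: [-0.2, 0.1, 0.9]
grip_width: 0.0007
```

apply_moves --pt "0 0 0.05 0 0 0 0" --pt "0 0 0.1 0 0 0 0" --pt "0 0 0.1 0 0 0 0"

```text
time: 12.15
position: [0.457, -0.1135, 0.0566]
tool_rot: [0.705, 0.709, 0.0, 0.0]
ft_force: [-1.2, -0.3, 9.0]
grip_width: 0.0007
```

apply_moves --pt "0 0 0.05 0 0 0 0" --pt "0 0 0.05 0 0 0 0" --pt "0 0 0.05 0 0 0 0"

```text
time: 12.4
position: [0.457, -0.1135, 0.0565]
tool_rot: [0.705, 0.709, 0.0, 0.001]
ft_force: [-1.0, -0.3, 12.2]
grip_width: 0.0005
```

apply_moves --pt "0 0 -3 0 0 0 0" --pt "-2 0 -7 0 0 0 0" --pt "-5 0 -11 0 0 0 0" --pt "-8 0 -12.5 0 0 0 0" --pt "-10.5 0 -12.5 0 0 0 0"

```text
time: 12.82
position: [0.4601, -0.2216, 0.1852]
tool_rot: [0.705, 0.709, 0.001, 0.006]
ft_force: [0.6, -0.1, -0.4]
grip_width: 0.0007
```

```bash
python3 - <<'E'
from h import *
for _ in range(4): robot.camera('side')
p=robot.camera_params('wrist');np.savez('w2.npz',**p)
im=robot.camera('wrist')[:,:,::-1]
cv2.imwrite('pics/w2b.png',cv2.resize(im,(800,600),interpolation=cv2.INTER_CUBIC))
o=robot.get_obs();print(o['time'],o['position'],o['ft_force'])
E
```

```text
13.0667 [ 0.45641625 -0.21723747  0.17962133] [-0.48915087  0.57314512 -0.20350543]
```

View pics/w2b.png

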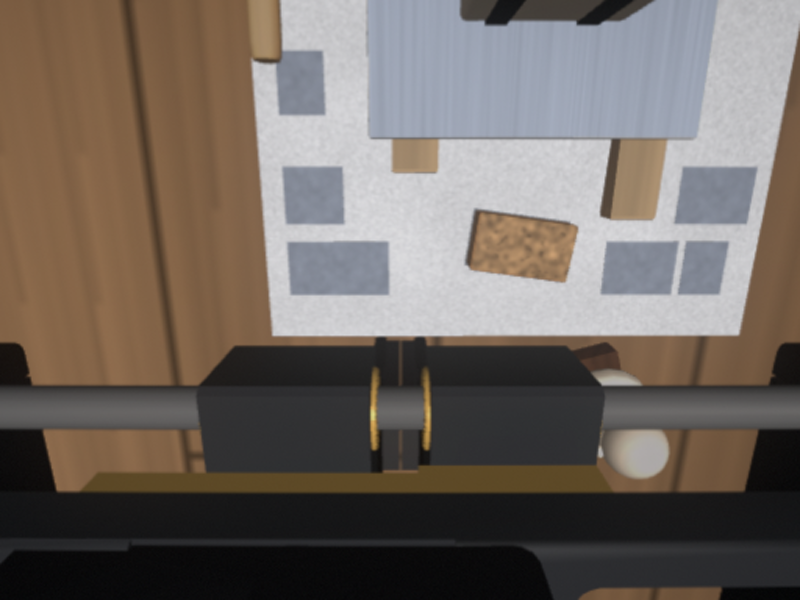

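The picture shows shim 2 pushed well in, with its tail at about (415,172). Shim 3, the cork block and the bust have not moved, and the plate edge is straight at row 137.

```bash
python3 -c "
from rig import robot
print(robot.hand_in())"
```

```text
the job is handed in; nothing more can be done
None
```

The near right corner (corner 2) was the one that rocked. Its shim is now pushed in about 28 mm, and the corner is firm. I handed the job in at about 13 s.

- **Finding the corner:** I pressed all four with the closed fingertips. Corners 1, 4 and 3 were solid at 17, 10 and 8 N, with the TCP at 56.7 to 57.1 mm. Corner 2 sank about 4 mm under roughly 2 N before it bottomed.
- **Pushing the shim:** It slid at about 1.5 N, and I stopped when the push reached 6 N, just past the 5 N that marks it as tight.
- **Final check:** With the finger off the shim, I pressed corner 2 again. It held at 56.5 mm under 12 N, within about 0.5 mm of the other corners, so it is neither sinking nor jacked up.
- **Surroundings:** The last picture showed the far right shim, the sanding block and the bust where they were, and the plate's right edge still straight. The left side was not in that view, and I did not photograph it again. No check failed or disagreed.

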